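Lay out the reagents for an analyser run

ROBOT

A 6-joint arm with a two-finger parallel gripper is mounted at the origin on the work surface. World frame = base frame: x ahead of the robot, y to its left, z up, the work surface at z = 0. Lengths are in m, angles in rad, forces in N, time in s.
With the tool pointing down it reaches from about 0.35 to 0.975 m from the base axis. Payload 4.9 kg.
Tool frame: the origin (TCP) lies midway between the tips of the shut fingers; the grasp point (between the pads) lies 19 mm behind it; z points along the fingers, y is the direction in which the jaws open and shut (so a half turn about z gives the same grasp; the last joint's range is limited). The gripper opens to 85 mm and grips with 20 to 120 N. Pads are 22 mm wide; open, the fingers measure 114 mm over their backs; the gripper's body (76 mm by 85 mm) begins 54 mm behind the grasp point. The pads swing forward as they close: fully open they stand 13 mm farther back than shut.
Start: joints at [1.21, 0.053, 1.613, -0, 1.476, -0.119], TCP at [0.15, 0.607, 0.231] pointing down, gripper open.
Joint ranges: [-3.01, 3.01], [-1.01, 2.22], [0.06, 2.58], [-1.02, 4.17], [0.09, 2.62], [-3.14, 3.14]. Speed limits (rad/s): [2.57, 2.57, 3.14, 3.14, 3.14, 3.14].

INTERFACE

Orientations are given as a unit quaternion [w, x, y, z].
In Python, from plant import state, grab_frame, camera_params, job_done, boxes_of gives the robot as it stands.
- The arm moves only by the tool step_arm, never from a script. Its argument "steps" is a list of rows, each a list of 4 numbers: the shift along the tool's x, y, z in mm, then the turn about the tool's z in degrees. A call has 1 to 8 rows; each row shifts and turns the pose as measured when the row begins, along the tool's axes as they then stand; what a row does not reach is not made up. A row lasts 1/10 s, in which the tool goes at most 50 mm and 8.59 degrees, less where a joint would pass 70% of its speed; a pose out of reach is approached as far as the arm can. A call is refused whole if a number of a shift passes 50 or a number of a turn 8.59, either way. A call with a gripper value outside its range is refused whole. "claw" is the opening in per cent of the stroke, from 0 (shut) to 100 (fully open), set as the call begins (left out, the last holds). The fingers move at their own pace and stop on an object; the grip force is fixed at half the most. Time passes only in rows, so rows that do not move let the fingers close. It gives the time, the measured TCP pose, the force and the opening at its end, in the units of the state.
- state(): the state, without advancing time (a new reading comes with each control period).
- grab_frame(name): name is "scene" or "side" or "wrist"; returns (picture, depth): 420x560x3 uint8, red, green, blue; 420x560 float32, m along the optical axis (not along the pixel's ray), 0 where there is no reading.
- camera_params(name): a dict with "mtx" (3x3 intrinsics, pixels), "extrinsics" (4x4, takes a point from camera to world coordinates); the wrist camera has in their place "T_tool_cam" (4x4, takes a point from camera to tool coordinates, whose origin is the TCP and whose axes are the flange's). Camera axes: x right, y down, z forward; pixel columns grow to the right and rows downward; lengths in m; the calibration is good to about 2 mm. The wrist camera is an equidistant fisheye: a pixel r from the principal point sees the ray r / f radians off the axis. A picture is of the moment at which its call begins: read the wrist's pose just before it. camera_params takes no time and is no camera call.
- job_done(): hands the job in, once; it reports no verdict.
Trained networks look in the newest picture that a camera, given by its name, has taken for a name from the list of things; names that differ only in an ending like _2 or _b are one class to them, and where a whole thing is asked for, a point or a joint stands for the part that bears it (a point fixed in the world has none). Each returns a list of dicts, best first, with "p" (0 to 1); they miss things now and then, are a little off and sometimes report something else, mostly with a low value. They report only what shows in the picture. A call takes as long as a camera call. They do not tell look-alikes from the thing itself.
- boxes_of(camera, label): "box" ([left, top, width, height] in pixels, round what is visible of it).
The state is a dict: "time": time; "joint_pos": joint angles; "joint_vel": joint speeds; "joint_efforts": joint torques, N m; "tool_pos": TCP position; "tool_rot": TCP orientation; "contact_force": force on the tool from outside, world axes, zero at the start; "ft_torque": the same for the moment, N m; "gripper_width": opening from 0.0 (shut) to 1.0 (fully open).
Only numpy, scipy, OpenCV 4.12 (cv2) and the standard library are available. Lean on these libraries where they do the work, as an engineer would, in place of code of your own. Each camera call takes 0.05 s, during which the arm holds its last target. There are 200 camera calls.

TASK

Lay out the reagent mat for the next analyser run: stand the blue-capped bottle in the centre of the blue disc and the yellow-capped amber bottle in the centre of the yellow disc, and stand the red-lidded jar in the white front lane, in line with the two bottles and midway between them. Stack the orange pot centrally on top of the jar's lid, and stand the open beaker in the middle of the grey back lane, directly behind the jar. Leave the green-capped bottle where it is, and have everything upright and let go at the end.

Things in the scene. Friction and masses are not known exactly. Their poses are not given: they have to be found in the camera images.
- mat: Fixed reagent mat, 160 mm deep (its x), 270 mm wide (its y), 3 mm thick. Origin: centre of its underside, on the bench. Its -x half, nearer the robot, is the white front lane; its +x half the grey back lane ('behind'). Lane centre lines at x = -40 and +40 mm in its frame. The discs lie on the front lane's centre line at y = +90 and -90 mm. Turned by up to 15 degrees.
- blue_seat: Blue disc fixed on the mat's white front lane, 64 mm diameter, 3 mm thick, its top 6 mm above the bench. Origin at the centre of its underside. It may be at the left or the right end.
- yellow_seat: Yellow disc fixed on the mat's white front lane, same size as the blue one (64 mm diameter, top 6 mm above the bench), at the other end. Origin at the centre of its underside.
- blue_bottle: White plastic bottle with a BLUE cap: standing round bottle, 44 mm diameter straight body up to 60 mm height, shoulder, then a 28 mm diameter cap from 72 to 88 mm (full height 88 mm), about 130 g. Origin at the centre of the underside, z up along its axis; round, so yaw means nothing.
- yellow_bottle: Amber (brown) bottle with a YELLOW cap: standing round bottle, 44 mm diameter straight body up to 60 mm height, shoulder, then a 28 mm diameter cap from 72 to 88 mm (full height 88 mm), about 130 g. Origin at the centre of the underside, z up along its axis; round, so yaw means nothing.
- green_bottle: White plastic bottle with a GREEN cap, not needed: standing round bottle, 44 mm diameter straight body up to 60 mm height, shoulder, then a 28 mm diameter cap from 72 to 88 mm (full height 88 mm), about 130 g. Origin at the centre of the underside, z up along its axis; round, so yaw means nothing.
- jar: Low round jar, pale blue-grey 50 mm diameter body with a flat RED lid of 52 mm diameter from 36 to 50 mm height (full height 50 mm), about 120 g. Origin at the centre of the underside, z up.
- pot: Small closed ORANGE round pot with a black dot on its flat top, 40 mm diameter, 26 mm high, about 40 g. Origin at the centre of the underside, z up.
- beaker: Open round teal-grey plastic beaker, straight walls, 50 mm outer diameter, 58 mm high, wall 3 mm, about 60 g. Origin at the centre of the underside, z up.
Mind the look-alikes: they are no part of the job. Several things have the shape of the pot; the one meant has the colours described above.

How it is judged:
By the outcome, as a careful person would: the job done as asked, in the order asked, and still so for the second after the job is handed in, with the robot touching nothing.
It also fails if it takes over 120 s, if anything falls off the work surface, if the arm or the gripper's body presses on something with over 40 N, if the wrist force passes 120 N, or if a joint passes its speed limit or range.

## Working session

There is one attempt and no reset: what is moved stays moved. The work goes in short steps, Python scripts to look and compute and a tool call to move; the robot and the scene stay as the last step left them, time stands still between calls to the robot, and variables do not carry over. Pictures are saved under pics/ and viewed, about 12 in all and at most 16, crops included, and the job is handed in when it is done.

Besides the shell and the picture viewer there is one more tool, called after ">>>" as name(argument=value, ...) on one line, values as JSON. step_arm: Moves the arm, as the interface text tells. Its arguments: {"type":"object","properties":{"steps":{"type":"array"},"claw":{"type":"number"}},"required":["steps"]}

```bash
ls; mkdir -p pics; python3 - <<'E'
from plant import state, grab_frame, camera_params, boxes_of
import cv2, numpy as np
print(state())
np.set_printoptions(precision=4,suppress=True)
for n in ("scene","side","wrist"):
    im,d=grab_frame(n); cv2.imwrite(f"pics/{n}0.png",im[:,:,::-1]); np.savez(f"pics/{n}0.npz",im=im,d=d); print(n,camera_params(n))
E
```

```text
pics
{'time': 0.0, 'joint_pos': array([ 1.20998767e+00,  5.33589840e-02,  1.61431230e+00, -2.72294873e-06,
        1.47600261e+00, -1.19024723e-01]), 'joint_vel': array([ 0.00298638, -0.00121706,  0.00078294, -0.00015346, -0.0002515 ,
       -0.00072026]), 'joint_efforts': array([ 2.21860764e-04, -3.93675935e+01, -3.70178747e+01, -1.08047643e-04,
        6.79081189e-03,  2.54672085e-05]), 'tool_pos': array([0.14943762, 0.60622116, 0.23005077]), 'tool_rot': array([-2.45958574e-04,  1.20597518e-01,  9.92700940e-01, -1.01114080e-03]), 'contact_force': array([ 0.26762069,  0.21011121, -0.13578064]), 'ft_torque': array([-0.02961666,  0.02023099, -0.00109219]), 'gripper_width': 1.0006132773100649}
scene {'mtx': array([[390.9688,   0.    , 280.9984],
       [  0.    , 390.9688, 210.7605],
       [  0.    ,   0.    ,   1.    ]]), 'extrinsics': array([[-0.826 ,  0.4722, -0.3077,  0.7739],
       [ 0.5634,  0.6777, -0.4725,  0.4435],
       [-0.0145, -0.5637, -0.8259,  0.813 ],
       [ 0.    ,  0.    ,  0.    ,  1.    ]])}
side {'mtx': array([[380.4751,   0.    , 279.5222],
       [  0.    , 380.4751, 210.6803],
       [  0.    ,   0.    ,   1.    ]]), 'extrinsics': array([[ 0.7678, -0.466 ,  0.4398,  0.0682],
       [-0.6404, -0.5366,  0.5495, -0.479 ],
       [-0.02  , -0.7035, -0.7104,  0.7022],
       [ 0.    ,  0.    ,  0.    ,  1.    ]])}
wrist {'mtx': array([[325.1923,   0.    , 278.8468],
       [  0.    , 325.1923, 207.1971],
       [  0.    ,   0.    ,   1.    ]]), 'T_tool_cam': array([[ 0.0003, -0.9619, -0.2734,  0.0681],
       [ 1.    ,  0.0001,  0.0005,  0.0002],
       [-0.0005, -0.2734,  0.9619, -0.1422],
       [ 0.    ,  0.    ,  0.    ,  1.    ]])}
```

View pics/scene0.png

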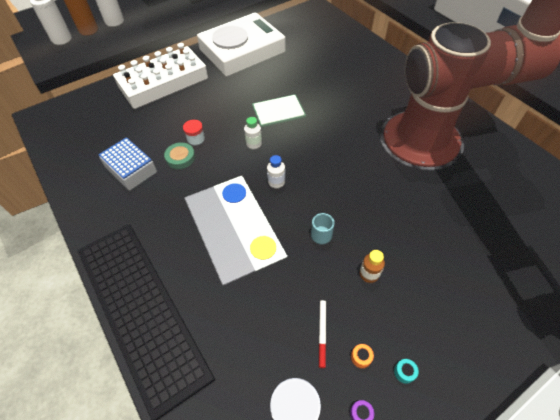

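View pics/side0.png

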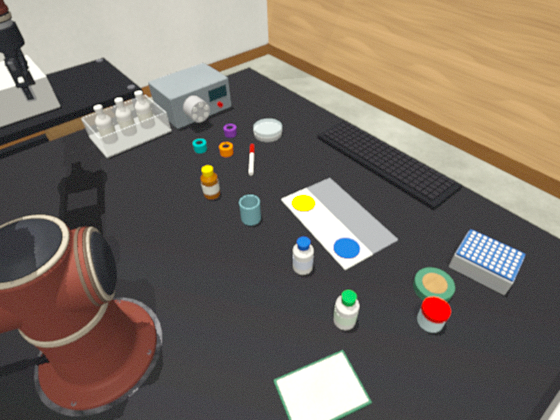

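The scene view shows the blue bottle at (276,172), green (253,133), jar (194,132), beaker (322,228), amber bottle (373,265), orange pot (363,355) with teal/purple look-alikes, and the mat at (235,227) with the blue disc at (235,193) and the yellow at (263,247). The side view agrees.

```bash
cat > h.py <<'E'
import numpy as np, cv2
from plant import *
def cloud(n,d):
    c=camera_params(n); K=c["mtx"]; v,u=np.indices(d.shape)
    if n=="wrist":
        raise NotImplementedError
    P=np.stack([(u-K[0,2])/K[0,0]*d,(v-K[1,2])/K[1,1]*d,d],-1)
    T=c["extrinsics"]; W=P@T[:3,:3].T+T[:3,3]; W[d==0]=np.nan; return W
E
cat > loc.py <<'E'
from h import *
tops={"blue_bottle":(.088,.014),"yellow_bottle":(.088,.014),"green_bottle":(.088,.014),"jar":(.05,.026),"pot":(.026,.02),"beaker":(.058,.025),"blue_seat":(.006,.032),"yellow_seat":(.006,.032)}
for n in ("scene","side"):
    im,d=grab_frame(n); W=cloud(n,d)
    print(n)
    for l,(h,r) in tops.items():
        for b in boxes_of(n,l)[:4]:
            x,y,w,hh=[int(round(k)) for k in b["box"]]
            sl=np.s_[max(y-1,0):y+hh+2,max(x-1,0):x+w+2]
            Q=W[sl].reshape(-1,3); C=im[sl].reshape(-1,3).astype(int)
            if "seat" in l:
                m=(C.max(1)-C.min(1)>90)
            else: m=abs(Q[:,2]-h)<.006
            m&=np.isfinite(Q[:,2])
            Q=Q[m]; C=C[m]
            if len(Q)<5: print(l,b,"few"); continue
            cc=(np.percentile(Q,2,0)+np.percentile(Q,98,0))/2
            print(l,round(b["p"],2),[x,y,w,hh],len(Q),"mid",cc.round(4),"mean",Q.mean(0).round(4),"ext",np.ptp(Q,0).round(3),"rgb",np.median(C,0))
E
python3 loc.py
```

```text
scene
blue_bottle 0.87 [267, 157, 16, 31] 87 mid [ 0.4295 -0.1066  0.087 ] mean [ 0.4306 -0.1054  0.088 ] ext [0.026 0.027 0.009] rgb [ 74. 126. 228.]
yellow_bottle 0.81 [358, 250, 27, 35] 144 mid [0.4065 0.2342 0.0872] mean [0.4073 0.2346 0.0881] ext [0.026 0.028 0.01 ] rgb [254. 253. 119.]
green_bottle 0.63 [242, 118, 16, 29] 74 mid [ 0.4052 -0.259   0.0867] mean [ 0.4061 -0.2586  0.088 ] ext [0.027 0.029 0.009] rgb [108.  213.5 124. ]
jar 0.95 [182, 119, 21, 25] 225 mid [ 0.5334 -0.3705  0.0491] mean [ 0.5337 -0.3689  0.0503] ext [0.05  0.057 0.011] rgb [250.  82.  76.]
pot 0.93 [349, 400, 26, 20] 371 mid [0.6082 0.4369 0.0264] mean [0.6071 0.4363 0.0264] ext [0.039 0.037 0.011] rgb [151.  87. 179.]
pot 0.73 [393, 357, 21, 26] 362 mid [0.4905 0.431  0.026 ] mean [0.4916 0.4307 0.0265] ext [0.039 0.039 0.01 ] rgb [ 76.5 198.  190. ]
pot 0.67 [352, 343, 22, 26] 353 mid [0.5416 0.3619 0.0259] mean [0.5419 0.362  0.0265] ext [0.04  0.039 0.01 ] rgb [243. 165.  81.]
beaker 0.8 [309, 212, 24, 28] 132 mid [0.4328 0.0915 0.0568] mean [0.4321 0.0919 0.0571] ext [0.05  0.05  0.011] rgb [125
[... 1221 characters left out ...]

pot 0.46 [191, 141, 16, 14] 88 mid [0.4883 0.43   0.025 ] mean [0.4868 0.4278 0.0262] ext [0.036 0.036 0.01 ] rgb [  0.  181.5 173.5]
beaker 0.91 [239, 192, 25, 31] 121 mid [0.4301 0.0923 0.0566] mean [0.4305 0.0915 0.057 ] ext [0.049 0.05  0.009] rgb [129. 176. 178.]
blue_seat 0.58 [332, 236, 27, 25] 404 mid [ 0.5393 -0.1364  0.007 ] mean [ 0.5389 -0.1366  0.007 ] ext [0.059 0.061 0.007] rgb [ 36. 140. 232.]
blue_seat 0.36 [294, 239, 20, 37] 136 mid [ 0.4517 -0.0909  0.0465] mean [ 0.4272 -0.1071  0.0842] ext [0.082 0.082 0.091] rgb [ 36.  138.5 232. ]
yellow_seat 0.84 [293, 196, 25, 17] 301 mid [0.5646 0.0417 0.007 ] mean [0.5645 0.0412 0.007 ] ext [0.062 0.062 0.007] rgb [255. 255.   0.]
```

```bash
python3 - <<'E'
from h import *
# mat: white and grey region in scene/side
for n,box in (("scene",(180,170,110,112)),("side",(275,172,125,100))):
    z=np.load(f"pics/{n}0.npz"); im,d=z["im"],z["d"]; W=cloud(n,d)
    x,y,w,h=box; g=im[y:y+h,x:x+w]; 
    m=(g.astype(int).max(2)>90).astype(np.uint8); m=cv2.morphologyEx(m,cv2.MORPH_OPEN,np.ones((3,3)))
    k,lab,st,_=cv2.connectedComponentsWithStats(m); i=1+np.argmax(st[1:,4])
    Q=W[y:y+h,x:x+w][lab==i]; Q=Q[np.isfinite(Q[:,0])]; Q=Q[abs(Q[:,2])<.02]
    r=cv2.minAreaRect((Q[:,:2]*1000).astype(np.float32)); print(n,r,st[i],np.median(Q[:,2]))
E
```

```text
scene ((591.8238525390625, -54.72300720214844), (280.4227294921875, 165.71229553222656), 81.74890899658203) [   5    5  102  107 6433] 0.003984969352261114
side ((594.3212890625, -50.22491455078125), (282.16363525390625, 170.74166870117188), 81.63916778564453) [   6    6  117   92 5388] 0.00420025879511815
```

```bash
cat > loc2.py <<'E'
from h import *
import sys
A={"blue_bottle":(.428,-.107,.088,.014),"yellow_bottle":(.405,.233,.088,.014),"green_bottle":(.403,-.259,.088,.014),"jar":(.5313,-.371,.05,.026),"pot":(.54,.362,.026,.02),"beaker":(.4315,.092,.058,.025),"blue_seat":(.5403,-.1358,.006,.032),"yellow_seat":(.566,.0424,.006,.032)}
def loc(A,rad=None,frames=None):
    R={}
    for n in ("scene","side"):
        im,d=frames[n] if frames else grab_frame(n); W=cloud(n,d); 
        for l,(x,y,h,r) in A.items():
            m=(np.hypot(W[...,0]-x,W[...,1]-y)<r+.015)&(abs(W[...,2]-h)<.004)
            if "seat" in l: m&=(im.max(2).astype(int)-im.min(2)>90)
            Q=W[m][:,:2]
            if len(Q)<5: R.setdefault(l,[]).append([np.nan]*3); continue
            c,rr=cv2.minEnclosingCircle((Q*1000).astype(np.float32)); 
            mid=(np.percentile(Q,1,0)+np.percentile(Q,99,0))*500
            R.setdefault(l,[]).append([*mid,*c,rr,*(Q.mean(0)*1000)])
    for l,v in R.items(): print(l,*[np.round(k,1) for k in v],sep="  ")
    return R
if __name__=="__main__":
    loc(A)
    z=np.load("pics/scene0.npz"); W=cloud("scene",z["d"])
    m=(np.hypot(W[...,0]-.56,W[...,1]+.30)<.12)&(W[...,2]>.004)
    for v,u in np.argwhere(m)[::45]: print(u,v,W[v,u].round(3),end=";")
    print("mug dish",W[155,165:196:3].round(3).tolist(), W[140:172:3,180].round(3).tolist())
E
python3 loc2.py
```

```text
blue_bottle  [ 429.8 -106.9  428.2 -106.1   15.3  429.9 -106.8]  [ 426.6 -106.9  426.3 -106.5   14.1  426.2 -107.4]
yellow_bottle  [406.4 234.1 406.3 233.5  14.1 407.1 234.2]  [403.3 234.8 402.6 235.1  15.3 403.2 232.6]
green_bottle  [ 405.  -259.5  404.8 -259.8   14.6  405.8 -258.4]  [ 402.3 -259.2  402.8 -259.1   14.5  401.6 -259.5]
jar  [ 532.9 -370.9  533.7 -371.2   27.7  532.9 -370.1]  [ 530.2 -371.1  530.6 -370.1   26.9  528.9 -371.4]
pot  [541.5 361.8 541.1 361.6  19.9 541.7 362. ]  [539.4 362.9 537.9 364.6  23.8 538.2 360.6]
beaker  [432.3  91.2 432.6  91.1  25.5 432.5  91.8]  [430.   91.8 431.8  92.   26.2 429.4  91.5]
blue_seat  [ 541.8 -135.5  542.  -136.    30.9  541.6 -134.5]  [ 539.1 -136.1  539.3 -136.2   30.4  538.9 -136.7]
yellow_seat  [566.9  43.4 567.3  42.5  31.3 567.   43.5]  [564.5  41.4 564.6  42.   31.7 564.5  41.4]
188 120 [ 0.531 -0.397  0.052];192 123 [ 0.528 -0.378  0.054];183 126 [ 0.553 -0.384  0.051];187 128 [ 0.547 -0.373  0.049];193 130 [ 0.537 -0.354  0.052];200 132 [ 0.52  -0.352  0.035];189 135 [ 0.551 -0.356  0.039];197 137 [ 0.534 -0.346  0.029];
[... 363 characters left out ...]
  0.01 ];179 160 [ 0.612 -0.304  0.021];152 162 [ 0.677 -0.321  0.04 ];184 163 [ 0.604 -0.291  0.017];184 165 [ 0.606 -0.29   0.011];234 172 [ 0.505 -0.196  0.004];mug dish [[0.635, -0.343, 0.021], [0.628, -0.341, 0.019], [0.622, -0.332, 0.023], [0.615, -0.33, 0.021], [0.608, -0.324, 0.022], [0.601, -0.319, 0.022], [0.595, -0.313, 0.023], [0.587, -0.312, 0.019], [0.581, -0.305, 0.021], [0.575, -0.299, 0.023], [0.562, -0.314, 0.002]] [[0.571, -0.392, 0.001], [0.581, -0.361, 0.021], [0.587, -0.349, 0.022], [0.591, -0.34, 0.021], [0.597, -0.327, 0.024], [0.601, -0.319, 0.022], [0.606, -0.31, 0.021], [0.611, -0.298, 0.023], [0.615, -0.293, 0.018], [0.617, -0.298, 0.002], [0.621, -0.291, -0.001]]
```

>>> step_arm(steps=[[0,0,0,-5.7],[0,0,0,0]])

```text
time: 1.35
tool_pos: [0.1496, 0.6068, 0.2313]
tool_rot: [0.0, 0.07, 0.998, -0.0]
contact_force: [0.2, 0.1, -0.0]
gripper_width: 0.996
```

```bash
cat > go.py <<'E'
import sys, numpy as np
from plant import state
from scipy.spatial.transform import Rotation as R
s=state(); q=s["tool_rot"]; r=R.from_quat([q[1],q[2],q[3],q[0]]).as_matrix()
p=s["tool_pos"]*1000; print("t",round(s["time"],2),"p",p.round(1),"w",round(s["gripper_width"],3),"zaxis",r[:,2].round(4),"jaw",r[:2,1].round(4))
a=list(map(float,sys.argv[1:]))
for i in range(0,len(a),3):
    t=np.array(a[i:i+3]); print("->",t,"shift",(r.T@(t-p)).round(1)); p=t
E
python3 go.py 428 -107 180 428 -107 25
```

```text
t 1.35 p [149.6 606.8 231.3] w 0.996 zaxis [-0. -0. -1.] jaw [0.1393 0.9902]
-> [ 428. -107.  180.] shift [-375.1 -668.    51.3]
-> [ 428. -107.   25.] shift [  0.   0. 155.]
```

>>> step_arm(steps=[[-22,-40,3,0],[-22,-40,3,0],[-22,-40,3,0],[-22,-40,3,0],[-22,-40,3,0],[-22,-40,3,0],[-22,-40,3,0],[-22,-40,3,0]], claw=100)

```text
time: 2.15
tool_pos: [0.2796, 0.2577, 0.2059]
tool_rot: [0.002, 0.073, 0.997, 0.001]
contact_force: [0.9, -0.1, -0.1]
gripper_width: 1.001
```

>>> step_arm(steps=[[-22,-40,3,0],[-22,-40,3,0],[-22,-40,3,0],[-22,-40,3,0],[-22,-40,3,0],[-22,-40,3,0],[-22,-40,3,0],[0,0,0,0]])

```text
time: 2.95
tool_pos: [0.3925, -0.0594, 0.1872]
tool_rot: [0.008, 0.085, 0.996, 0.001]
contact_force: [-0.2, 0.3, 0.1]
gripper_width: 1.002
```

```bash
python3 go.py 428 -107 180 428 -107 25
```

```text
t 2.95 p [392.5 -59.4 187.2] w 1.002 zaxis [ 1.660e-02  8.000e-04 -9.999e-01] jaw [0.1696 0.9855]
-> [ 428. -107.  180.] shift [-42.9 -40.9   7.7]
-> [ 428. -107.   25.] shift [  2.5  -0.6 155. ]
```

>>> step_arm(steps=[[-15,-14,3,-1],[-14,-14,2,-0.7],[-14,-13,2,0],[0,0,0,0]])

```text
time: 3.35
tool_pos: [0.4295, -0.1082, 0.1811]
tool_rot: [0.009, 0.075, 0.997, 0.002]
contact_force: [0.1, 0.8, 0.4]
gripper_width: 1.0
```

```bash
python3 go.py 428 -107 180 428 -107 25; python3 - <<'E'
from h import *
im,d=grab_frame("wrist"); cv2.imwrite("pics/w1.png",im[:,:,::-1]); np.savez("pics/w1.npz",im=im,d=d)
E
```

```text
t 3.35 p [ 429.5 -108.2  181.1] w 1.0 zaxis [ 0.0175  0.0022 -0.9998] jaw [0.1492 0.9888]
-> [ 428. -107.  180.] shift [1.7 0.9 1.1]
-> [ 428. -107.   25.] shift [  2.6  -0.7 155. ]
```

View pics/w1.png

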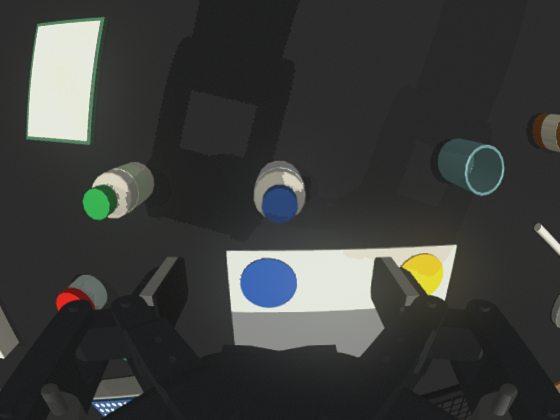

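The wrist view shows the blue cap at (280,203) between the fingers, the blue disc at (268,283) and the yellow one at (424,270). Next I'll cross-check with wrist depth.

```bash
cat > wr.py <<'E'
from h import *
from scipy.spatial.transform import Rotation as R
def wcloud(d,s):
    c=camera_params("wrist"); K=c["mtx"]; v,u=np.indices(d.shape)
    x=u-K[0,2]; y=v-K[1,2]; r=np.hypot(x,y)+1e-9; th=r/K[0,0]
    P=np.stack([np.tan(th)*x/r*d,np.tan(th)*y/r*d,d],-1); P[d==0]=np.nan
    T=c["T_tool_cam"]; Q=P@T[:3,:3].T+T[:3,3]; q=s["tool_rot"]
    return Q@R.from_quat([q[1],q[2],q[3],q[0]]).as_matrix().T+s["tool_pos"]
def meas(W,im,x,y,h,r,sat=0,tol=.004):
    m=(np.hypot(W[...,0]-x,W[...,1]-y)<r+.012)&(abs(W[...,2]-h)<tol)
    if sat: m&=(im.max(2).astype(int)-im.min(2)>sat)
    Q=W[m][:,:2]*1000
    if len(Q)<5: return None
    c,rr=cv2.minEnclosingCircle(Q.astype(np.float32)); mid=(np.percentile(Q,1,0)+np.percentile(Q,99,0))/2
    return len(Q),mid.round(1),np.round(c,1),round(rr,1),Q.mean(0).round(1)
E
python3 - <<'E'
from wr import *
z=np.load("pics/w1.npz"); s=state(); W=wcloud(z["d"],s); im=z["im"]
print(W[203,280],W[283,268],W[275,330])
for a in ((.428,-.107,.088,.014,0),(.5403,-.1358,.006,.032,90),(.566,.0424,.006,.032,90),(.4315,.0916,.058,.025,0),(.403,-.259,.088,.014,0)): print(meas(W,im,*a,tol=.006))
E
```

```text
[ 0.42620864 -0.10544144  0.08827038] [ 0.54002538 -0.13514188  0.00500436] [ 0.54189645 -0.06515737  0.00338956]
(1046, array([ 428.3, -106.5]), array([ 428.8, -106.6]), 14.1, array([ 427.9, -106.5]))
(2084, array([ 540.5, -135.1]), array([ 540.9, -135.4]), 31.6, array([ 539.7, -135. ]))
(1021, array([562.6,  47.6]), array([564.3,  44.6]), 32.4, array([558.5,  50.8]))
(653, array([431. ,  91.7]), array([431.2,  91.5]), 25.3, array([431.3,  91. ]))
(737, array([ 403.2, -258.1]), array([ 403.8, -258.3]), 14.4, array([ 403.2, -257. ]))
```

>>> step_arm(steps=[[1.5,0.2,30,-0.5],[1,0,30,0],[0.4,0,30,0],[0.3,0,25,0],[0,0,20,0],[0,0,12,0],[0,0,5,0],[0,0,0,0]])

```text
time: 4.2
tool_pos: [0.4284, -0.0986, 0.0283]
tool_rot: [0.012, 0.069, 0.998, 0.002]
contact_force: [-1.0, 0.6, 0.0]
gripper_width: 1.002
```

```bash
python3 go.py 428.2 -106.8 25
```

```text
t 4.2 p [428.4 -98.6  28.3] w 1.002 zaxis [ 0.0236  0.003  -0.9997] jaw [0.1372 0.9905]
-> [ 428.2 -106.8   25. ] shift [-0.9 -8.2  3.3]
```

>>> step_arm(steps=[[-1,-8,3,0],[0,0,0,0]])

```text
time: 4.4
tool_pos: [0.4298, -0.1074, 0.0271]
tool_rot: [0.013, 0.068, 0.998, 0.002]
contact_force: [0.5, -0.0, -0.5]
gripper_width: 0.999
```

```bash
python3 go.py 428.2 -106.8 25; python3 -c "
from plant import state
for i in range(3): s=state(); print(s['joint_pos'].round(4),s['joint_vel'].round(4),s['tool_rot'].round(4),s['tool_pos'].round(4))"
```

```text
t 4.4 p [ 429.8 -107.4   27.1] w 0.999 zaxis [ 0.0268  0.0015 -0.9996] jaw [0.1364 0.9906]
-> [ 428.2 -106.8   25. ] shift [1.7 0.4 2. ]
[-0.4211 -0.1856  2.2048  0.0138  1.0986 -1.8611] [ 0.0135 -0.021  -0.0104  0.0129  0.0127  0.0068] [0.0133 0.0684 0.9976 0.0016] [ 0.4298 -0.1074  0.0271]
[-0.4211 -0.1856  2.2048  0.0138  1.0986 -1.8611] [ 0.0135 -0.021  -0.0104  0.0129  0.0127  0.0068] [0.0133 0.0684 0.9976 0.0016] [ 0.4298 -0.1074  0.0271]
[-0.4211 -0.1856  2.2048  0.0138  1.0986 -1.8611] [ 0.0135 -0.021  -0.0104  0.0129  0.0127  0.0068] [0.0133 0.0684 0.9976 0.0016] [ 0.4298 -0.1074  0.0271]
```

>>> step_arm(steps=[[1.6,0,2,0],[0,0,0,0],[0,0,0,0],[0,0,0,0],[0,0,0,0],[0,0,0,0]], claw=0)

```text
time: 5.0
tool_pos: [0.43, -0.1084, 0.0273]
tool_rot: [0.016, 0.069, 0.997, 0.001]
contact_force: [-0.6, 0.4, -0.0]
gripper_width: 0.496
```

```bash
python3 go.py 428.2 -106.8 25
```

```text
t 5.0 p [ 430.  -108.4   27.3] w 0.496 zaxis [ 3.120e-02 -2.000e-04 -9.995e-01] jaw [0.1379 0.9904]
-> [ 428.2 -106.8   25. ] shift [2.  1.4 2.2]
```

>>> step_arm(steps=[[0,0,-40,0],[-20,-5,-15,0],[-40,-5,0,0],[-38,-2,0,0],[0,0,0,0]])

```text
time: 5.5
tool_pos: [0.524, -0.1335, 0.0838]
tool_rot: [0.013, 0.069, 0.998, 0.002]
contact_force: [-0.3, 0.1, 0.1]
gripper_width: 0.495
```

```bash
python3 go.py 542.5 -135.8 75 542.5 -135.8 34
```

```text
t 5.5 p [ 524.  -133.5   83.8] w 0.495 zaxis [ 0.0267  0.0017 -0.9996] jaw [0.1381 0.9904]
-> [ 542.5 -135.8   75. ] shift [-18.4   0.2   9.3]
-> [ 542.5 -135.8   34. ] shift [ 1.1 -0.2 41. ]
```

>>> step_arm(steps=[[-18,0,9,0],[-1,0,0,0],[0,0,0,0]])

```text
time: 5.8
tool_pos: [0.5417, -0.1354, 0.073]
tool_rot: [0.01, 0.069, 0.998, 0.003]
contact_force: [-0.6, -0.0, -1.6]
gripper_width: 0.497
```

```bash
python3 go.py 542.5 -135.8 34; python3 - <<'E'
from wr import *
s=state(); im,d=grab_frame("wrist"); cv2.imwrite("pics/w2.png",im[:,:,::-1]); W=wcloud(d,s)
for a in ((.5425,-.1358,.14,.014,0),(.5425,-.1358,.006,.032,90)): print(meas(W,im,*a,tol=.006 if a[2]<.1 else .02))
E
```

```text
t 5.8 p [ 541.7 -135.4   73. ] w 0.497 zaxis [ 0.021   0.0036 -0.9998] jaw [0.1376 0.9905]
-> [ 542.5 -135.8   34. ] shift [-0.1 -0.6 39. ]
(9573, array([ 531.8, -133.5]), array([ 530.1, -134.1]), 22.7, array([ 530.4, -134.2]))
(588, array([ 527., -115.]), array([ 526. , -113.8]), 13.5, array([ 527.3, -115.9]))
```

View pics/w2.png

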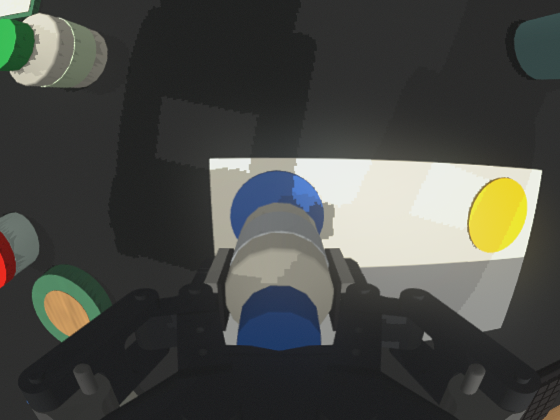

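The bottle hangs upright in the jaws over the blue disc (its edge showing at (278,205)), so I'll lower it.

>>> step_arm(steps=[[0,-0.5,25,0],[0,0,10,0],[0,0,2,0]])

```text
time: 6.15
tool_pos: [0.5407, -0.1354, 0.0365]
tool_rot: [0.011, 0.069, 0.998, 0.002]
contact_force: [-0.8, 0.7, -0.9]
gripper_width: 0.501
```

```bash
python3 go.py 542.5 -135.8 34
```

```text
t 6.15 p [ 540.7 -135.4   36.5] w 0.501 zaxis [ 0.0222  0.0029 -0.9997] jaw [0.1376 0.9905]
-> [ 542.5 -135.8   34. ] shift [-1.8 -0.1  2.6]
```

>>> step_arm(steps=[[-1.8,0,1.5,0],[0,0,1,0]])

```text
time: 6.35
tool_pos: [0.5422, -0.1356, 0.0346]
tool_rot: [0.011, 0.069, 0.998, 0.002]
contact_force: [0.3, -0.2, -1.4]
gripper_width: 0.495
```

```bash
python3 go.py 542.5 -135.8 33; python3 loc2.py | head -8; cat > pl.py <<'E'
# radius-checked placement: bottle heights on mat
E
python3 - <<'E'
from loc2 import *
loc({"bb":(.5405,-.1356,.094,.014)})
E
```

```text
t 6.35 p [ 542.2 -135.6   34.6] w 0.495 zaxis [ 0.0223  0.0028 -0.9997] jaw [0.1378 0.9904]
-> [ 542.5 -135.8   33. ] shift [-0.3 -0.2  1.6]
blue_bottle  [nan nan nan]  [nan nan nan]
yellow_bottle  [406.6 234.2 406.5 233.4  14.5 407.1 234.3]  [403.7 234.2 403.6 234.5  14.  403.7 232.8]
green_bottle  [ 405.1 -257.   404.6 -258.5   14.   406.1 -256.8]  [ 402.3 -259.2  402.9 -258.9   14.1  401.7 -259.4]
jar  [ 533.  -370.9  532.8 -371.6   27.1  533.5 -369.5]  [ 529.4 -371.1  530.1 -371.1   26.5  528.8 -371.4]
pot  [541.2 361.8 541.4 361.6  20.  541.7 362. ]  [539.2 362.  540.  363.4  21.6 538.4 360.8]
beaker  [432.4  91.2 432.8  90.9  25.4 431.7  91.6]  [429.9  91.9 430.2  91.6  25.8 429.3  91.6]
blue_seat  [ 541.8 -128.3  542.4 -131.9   28.9  544.5 -121.2]  [ 535.2 -136.5  536.9 -137.2   30.2  528.5 -144.4]
yellow_seat  [566.2  42.5 566.5  42.5  31.3 566.7  42.9]  [564.4  41.2 563.9  42.2  31.7 563.9  40.9]
bb  [nan nan nan]  [ 535.  -136.8  538.6 -136.3   28.4  533.  -134.6]
```

>>> step_arm(steps=[[0,0,1.3,0],[0,0,0.8,0]])

```text
time: 6.75
tool_pos: [0.543, -0.1358, 0.0334]
tool_rot: [0.012, 0.069, 0.998, 0.002]
contact_force: [-1.2, 0.1, 1.4]
gripper_width: 0.492
```

>>> step_arm(steps=[[0,0,0,0],[0,0,0,0],[0,0,0,0]], claw=100)

```text
time: 7.05
tool_pos: [0.5439, -0.1362, 0.0344]
tool_rot: [0.013, 0.069, 0.998, 0.002]
contact_force: [0.9, -0.2, 0.3]
gripper_width: 0.977
```

>>> step_arm(steps=[[0,0,-45,0],[0,0,-45,0],[0,0,-40,0],[40,25,0,0],[40,25,0,0]])

```text
time: 7.55
tool_pos: [0.4695, -0.0773, 0.1691]
tool_rot: [0.013, 0.071, 0.997, 0.002]
contact_force: [-0.3, 0.7, 0.1]
gripper_width: 0.997
```

```bash
python3 - <<'E'
from loc2 import *
loc({"bb":(.5405,-.1356,.094,.014)})
E
python3 go.py 405 234 150 405 234 25
```

```text
bb  [ 542.7 -135.6  543.7 -135.2   14.7  543.3 -134.4]  [ 539.7 -134.8  539.7 -134.6   14.   539.1 -135.4]
t 7.65 p [467. -75. 168.] w 1.001 zaxis [ 0.0256  0.0023 -0.9997] jaw [0.1382 0.9904]
-> [405. 234. 150.] shift [104.6 297.3  17.1]
-> [405. 234.  25.] shift [  3.1  -0.7 125. ]
```

>>> step_arm(steps=[[14,40,0,0],[14,40,0,0],[14,40,0,0],[14,40,0,0],[14,40,0,0],[14,40,0,0],[14,40,0,0],[0,0,0,0]])

```text
time: 8.45
tool_pos: [0.4105, 0.2254, 0.1705]
tool_rot: [0.019, 0.072, 0.997, 0.002]
contact_force: [0.4, -1.3, -0.4]
gripper_width: 1.0
```

```bash
python3 go.py 405 234 150 405 234 25
```

```text
t 8.45 p [410.5 225.4 170.5] w 1.0 zaxis [ 0.0378  0.0021 -0.9993] jaw [0.1435 0.9896]
-> [405. 234. 150.] shift [ 7.4  7.6 20.3]
-> [405. 234.  25.] shift [  4.6  -0.9 124.9]
```

>>> step_arm(steps=[[7.4,7.6,20,0],[1.5,-0.3,45,0],[1.5,-0.3,40,0],[1,-0.2,30,0],[0,0,7,0]])

```text
time: 8.95
tool_pos: [0.4116, 0.2359, 0.0289]
tool_rot: [0.025, 0.07, 0.997, 0.004]
contact_force: [0.2, -0.9, 0.8]
gripper_width: 0.997
```

```bash
python3 go.py 405 234 25; python3 - <<'E'
from wr import *
s=state(); im,d=grab_frame("wrist"); W=wcloud(d,s)
print(meas(W,im,.405,.234,.088,.014,tol=.006))
E
```

```text
t 8.95 p [411.6 235.9  28.9] w 0.997 zaxis [ 0.0495  0.0045 -0.9988] jaw [0.1403 0.99  ]
-> [405. 234.  25.] shift [ 6.4 -2.8  3.6]
(4239, array([402. , 234.5]), array([405. , 234.5]), 14.2, array([400.9, 235.1]))
```

>>> step_arm(steps=[[5.4,-2,3,0],[1,0,1,0]])

```text
time: 9.2
tool_pos: [0.4074, 0.2348, 0.0271]
tool_rot: [0.026, 0.071, 0.997, 0.005]
contact_force: [-1.3, -0.4, -0.3]
gripper_width: 0.999
```

```bash
python3 go.py 406 234.2 26
```

```text
t 9.2 p [407.4 234.8  27.1] w 0.999 zaxis [ 0.0532  0.0056 -0.9986] jaw [0.1417 0.9898]
-> [406.  234.2  26. ] shift [ 1.4 -0.8  1.1]
```

>>> step_arm(steps=[[2,-0.8,1,0],[0,0,0,0],[0,0,0,0],[0,0,0,0],[0,0,0,0]], claw=0)

```text
time: 9.7
tool_pos: [0.4089, 0.2355, 0.0314]
tool_rot: [0.031, 0.071, 0.997, 0.007]
contact_force: [-0.5, 0.4, -1.6]
gripper_width: 0.496
```

```bash
python3 go.py 406 234.2 26
```

```text
t 9.7 p [408.9 235.5  31.4] w 0.496 zaxis [ 0.0627  0.0089 -0.998 ] jaw [0.1414 0.9898]
-> [406.  234.2  26. ] shift [ 3.  -1.8  5.2]
```

>>> step_arm(steps=[[0,0,-45,0],[-15,-10,-30,0],[-35,-30,0,0],[-35,-30,0,0],[-35,-30,0,0],[-35,-30,0,0],[-20,-20,0,0]])

```text
time: 10.4
tool_pos: [0.5574, 0.058, 0.1139]
tool_rot: [0.029, 0.067, 0.997, 0.006]
contact_force: [0.5, 1.0, -1.5]
gripper_width: 0.495
```

```bash
python3 go.py 569.5 42.2 80 569.5 42.2 36
```

```text
t 10.4 p [557.4  58.  113.9] w 0.495 zaxis [ 0.0584  0.008  -0.9983] jaw [0.1328 0.991 ]
-> [569.5  42.2  80. ] shift [-12.1 -14.6  34.4]
-> [569.5  42.2  36. ] shift [ 2.5 -0.7 43.9]
```

>>> step_arm(steps=[[-12,-12,35,0.4],[0,-2,30,0]])

```text
time: 10.6
tool_pos: [0.5789, 0.0385, 0.0539]
tool_rot: [0.035, 0.073, 0.997, 0.006]
contact_force: [-0.4, 0.5, -2.0]
gripper_width: 0.493
```

```bash
python3 go.py 569.5 42.2 36
```

```text
t 10.6 p [578.9  38.5  53.9] w 0.493 zaxis [ 0.0715  0.0063 -0.9974] jaw [0.1444 0.9894]
-> [569.5  42.2  36. ] shift [11.   2.  17.2]
```

>>> step_arm(steps=[[8,2,0,-0.4]])

```text
time: 10.7
tool_pos: [0.5687, 0.0408, 0.0489]
tool_rot: [0.031, 0.07, 0.997, 0.006]
contact_force: [-0.8, 0.0, -1.4]
gripper_width: 0.502
```

```bash
python3 go.py 569.5 42.2 38; python3 -c "
from h import *
print(state()['joint_vel'].round(3)); grab_frame('side'); grab_frame('side')"; python3 go.py 569.5 42.2 38
```

```text
t 10.7 p [568.7  40.8  48.9] w 0.502 zaxis [ 0.0634  0.0066 -0.998 ] jaw [0.1392 0.9901]
-> [569.5  42.2  38. ] shift [ 0.   1.3 10.9]
[ 0.042 -0.194  0.164  0.001  0.009 -0.023]
t 10.8 p [569.3  42.   52.1] w 0.498 zaxis [ 0.0676  0.0068 -0.9977] jaw [0.1373 0.9904]
-> [569.5  42.2  38. ] shift [ 0.8 -0.  14. ]
```

>>> step_arm(steps=[[0.8,0,13,0]])

```text
time: 10.9
tool_pos: [0.5719, 0.0426, 0.0423]
tool_rot: [0.037, 0.069, 0.997, 0.006]
contact_force: [-0.4, 1.0, -0.9]
gripper_width: 0.496
```

```bash
cat > settle.py <<'E'
import sys
from plant import grab_frame
for i in range(3): grab_frame("side")
E
python3 settle.py; python3 go.py 569.5 42.2 36; python3 -c "
from h import *
s=state();print(s['contact_force'].round(2),s['joint_vel'].round(3))
im,d=grab_frame('side'); W=cloud('side',d); cv2.imwrite('pics/s2.png',cv2.resize(im[140:300,200:440,::-1],(720,480)))"
```

```text
t 11.05 p [568.7  42.8  38.8] w 0.496 zaxis [ 0.0667  0.0069 -0.9977] jaw [0.1364 0.9905]
-> [569.5  42.2  36. ] shift [-0.7 -0.5  2.8]
[ 0.11 -0.2  -1.1 ] [-0.003 -0.007 -0.017 -0.     0.001  0.   ]
```

View pics/s2.png

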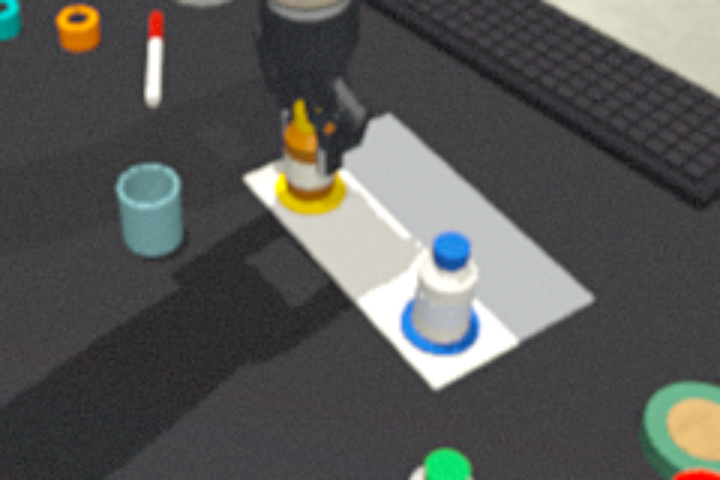

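The blue bottle stands centred on its disc and the amber bottle is just above the yellow disc. Letting the arm settle between rows (camera holds) stops the drift, so I'll use that from here.

>>> step_arm(steps=[[-0.7,-0.5,2,0]])

```text
time: 11.2
tool_pos: [0.5707, 0.0424, 0.0384]
tool_rot: [0.035, 0.068, 0.997, 0.006]
contact_force: [0.2, -0.1, -1.8]
gripper_width: 0.495
```

```bash
cat > settle.py <<'E'
import sys
from plant import grab_frame, state
for i in range(3): grab_frame("side")
print("F",state()["contact_force"].round(1))
E
python3 settle.py; python3 go.py 569.5 42.2 36
```

```text
F [-0.4  0.2 -0.8]
t 11.35 p [570.4  42.2  37.8] w 0.491 zaxis [ 0.0686  0.0068 -0.9976] jaw [0.1363 0.9905]
-> [569.5  42.2  36. ] shift [ 1.  -0.1  1.7]
```

>>> step_arm(steps=[[0,0,1.5,0]])

```text
time: 11.45
tool_pos: [0.5708, 0.0422, 0.0367]
tool_rot: [0.034, 0.069, 0.997, 0.006]
contact_force: [-0.4, -0.1, -1.7]
gripper_width: 0.495
```

```bash
python3 settle.py; python3 go.py 569.5 42.2 36
```

```text
F [ 0.6 -0.  -0.1]
t 11.6 p [570.9  42.2  36.7] w 0.495 zaxis [ 0.0694  0.0068 -0.9976] jaw [0.1364 0.9905]
-> [569.5  42.2  36. ] shift [ 1.4 -0.2  0.6]
```

>>> step_arm(steps=[[1.4,0,1,0]])

```text
time: 11.7
tool_pos: [0.5708, 0.0422, 0.0367]
tool_rot: [0.036, 0.069, 0.997, 0.006]
contact_force: [1.7, -0.6, 4.9]
gripper_width: 0.497
```

```bash
python3 settle.py; python3 go.py 569.5 42.2 36
```

```text
F [ 2.5 -0.5  3. ]
t 11.85 p [570.8  42.2  36.8] w 0.501 zaxis [ 0.0722  0.0065 -0.9974] jaw [0.1364 0.9905]
-> [569.5  42.2  36. ] shift [ 1.3 -0.2  0.7]
```

>>> step_arm(steps=[[0,0,0.5,0]])

```text
time: 11.95
tool_pos: [0.571, 0.0421, 0.0367]
tool_rot: [0.036, 0.069, 0.997, 0.006]
contact_force: [-1.7, -1.1, 2.6]
gripper_width: 0.495
```

```bash
python3 settle.py; python3 go.py 569.5 42.2 36
```

```text
F [-1.5 -0.   4.3]
t 12.1 p [571.   42.2  36.7] w 0.498 zaxis [ 0.0724  0.0064 -0.9974] jaw [0.1364 0.9905]
-> [569.5  42.2  36. ] shift [ 1.5 -0.2  0.6]
```

In contact with about 3 N. I'll release with brief hold rows, then go up.

>>> step_arm(steps=[[0,0,0,0]], claw=100)

```text
time: 12.2
tool_pos: [0.5704, 0.0423, 0.0361]
tool_rot: [0.035, 0.069, 0.997, 0.006]
contact_force: [-0.5, 0.0, -0.3]
gripper_width: 0.646
```

```bash
python3 settle.py; python3 settle.py;python3 go.py 569.5 42.2 36
```

```text
F [ 0.2  0.3 -0.1]
F [-0.4  0.2  0.7]
t 12.5 p [570.5  42.2  36.1] w 1.002 zaxis [ 0.0715  0.0065 -0.9974] jaw [0.1364 0.9905]
-> [569.5  42.2  36. ] shift [ 1.  -0.2  0.1]
```

>>> step_arm(steps=[[3,0,-45,0],[3,0,-45,0],[3,0,-45,0],[3,0,-45,0],[0,0,-45,0]])

```text
time: 13.0
tool_pos: [0.5361, 0.0427, 0.2547]
tool_rot: [0.023, 0.069, 0.997, 0.006]
contact_force: [-0.1, 0.1, 0.6]
gripper_width: 1.001
```

```bash
python3 go.py 531 -371 80;  python3 settle.py; python3 go.py 531 -371 80; python3 - <<'E'
from loc2 import *
loc({"bb":(.5405,-.1356,.094,.014),"yb":(.566,.0424,.094,.014)})
E
```

```text
t 13.0 p [536.1  42.7 254.7] w 1.001 zaxis [ 0.0474  0.0082 -0.9988] jaw [0.1369 0.9905]
-> [ 531. -371.   80.] shift [ -43.8 -413.   170.9]
F [-0.5  0.4 -0.6]
t 13.15 p [539.1  42.5 258.6] w 1.0 zaxis [ 0.0572  0.0075 -0.9983] jaw [0.1368 0.9905]
-> [ 531. -371.   80.] shift [ -38.9 -413.4  174.7]
bb  [ 542.5 -134.4  542.  -135.9   14.9  543.1 -134.4]  [ 540.1 -134.8  540.2 -134.2   14.5  539.2 -135.2]
yb  [569.4  42.5 568.6  42.3  14.  569.6  42.9]  [566.8  42.6 567.   42.6  14.9 566.   41.7]
```

>>> step_arm(steps=[[-4,-46,0,0],[-4,-46,0,0],[-4,-46,0,0],[-4,-46,0,0],[-4,-46,0,0],[-4,-46,0,0],[-4,-46,0,0],[-4,-46,0,0]])

```text
time: 14.05
tool_pos: [0.5115, -0.3295, 0.2236]
tool_rot: [0.008, 0.063, 0.998, 0.014]
contact_force: [0.7, 0.1, -0.6]
gripper_width: 1.001
```

```bash
python3 settle.py; python3 go.py 532.5 -371 120 532.5 -371 17
```

```text
F [-0.3  0.9  0.3]
t 14.2 p [ 511.1 -330.   222.9] w 0.999 zaxis [ 0.0172  0.027  -0.9995] jaw [0.1294 0.9912]
-> [ 532.5 -371.   120. ] shift [-25.2 -40.8 102.1]
-> [ 532.5 -371.    17. ] shift [  1.4  -3.  102.9]
```

>>> step_arm(steps=[[-25,-35,10,0.5]])

```text
time: 14.3
tool_pos: [0.5309, -0.3649, 0.2118]
tool_rot: [0.007, 0.068, 0.998, 0.015]
contact_force: [0.7, -0.4, 1.3]
gripper_width: 1.0
```

```bash
python3 - <<'E'
from wr import *
grab_frame("side"); grab_frame("side")
s=state(); im,d=grab_frame("wrist"); W=wcloud(d,s)
print(meas(W,im,.531,-.371,.05,.026,tol=.006))
E
python3 go.py 532.5 -371 120 532.5 -371 17
```

```text
(2272, array([ 531.8, -371.8]), array([ 532.1, -372.1]), 26.0, array([ 531.5, -371.7]))
t 14.45 p [ 530.6 -366.7  207.2] w 0.999 zaxis [ 0.0113  0.0327 -0.9994] jaw [0.1385 0.9898]
-> [ 532.5 -371.   120. ] shift [-1.9 -6.9 87. ]
-> [ 532.5 -371.    17. ] shift [  0.7  -3.5 102.9]
```

>>> step_arm(steps=[[-1,-4.5,45,0],[-0.5,-2,45,0],[0,-1.5,45,0],[0,-1,25,0]])

```text
time: 14.85
tool_pos: [0.5373, -0.3674, 0.0493]
tool_rot: [0.009, 0.067, 0.998, 0.014]
contact_force: [-0.1, -0.3, -1.2]
gripper_width: 1.0
```

```bash
python3 settle.py; python3 go.py 532 -370.6 17
```

```text
F [0.2 0.2 0.7]
t 15.0 p [ 537.9 -368.4   51.6] w 1.0 zaxis [ 0.0212  0.0259 -0.9994] jaw [0.1327 0.9907]
-> [ 532.  -370.6   17. ] shift [ 6.2 -3.9 34.4]
```

>>> step_arm(steps=[[6,-4,34,0]])

```text
time: 15.1
tool_pos: [0.5377, -0.3741, 0.0258]
tool_rot: [0.016, 0.066, 0.998, 0.009]
contact_force: [1.0, -0.7, 0.3]
gripper_width: 1.0
```

```bash
python3 settle.py; python3 go.py 532 -370.6 16
```

```text
F [ 0.1  0.5 -0.1]
t 15.25 p [ 531.7 -369.6   17.6] w 1.0 zaxis [ 0.0198  0.0274 -0.9994] jaw [0.1325 0.9907]
-> [ 532.  -370.6   16. ] shift [-0.4 -1.   1.6]
```

>>> step_arm(steps=[[-0.4,-1,1.5,0]], claw=0)

```text
time: 15.35
tool_pos: [0.5334, -0.3714, 0.019]
tool_rot: [0.01, 0.066, 0.998, 0.013]
contact_force: [0.4, -0.3, 0.1]
gripper_width: 0.858
```

```bash
python3 settle.py;python3 settle.py; python3 go.py 532 -370.6 16
```

```text
F [-0.4  5.4  8. ]
F [-0.3  1.7  6.4]
t 15.65 p [ 533.6 -371.8   19. ] w 0.591 zaxis [ 0.0232  0.0248 -0.9994] jaw [0.1323 0.9908]
-> [ 532.  -370.6   16. ] shift [1.8 0.9 3. ]
```

>>> step_arm(steps=[[0,0,-48,0],[0,0,-48,0],[0,0,-45,0]])

```text
time: 15.95
tool_pos: [0.5262, -0.3714, 0.1539]
tool_rot: [0.004, 0.067, 0.998, 0.019]
contact_force: [0.5, 0.6, -2.6]
gripper_width: 0.589
```

```bash
python3 settle.py; python3 go.py 556 -46.7 150 556 -46.7 24
```

```text
F [-0.3 -1.  -1.2]
t 16.1 p [ 529.1 -374.1  158.9] w 0.586 zaxis [ 0.0186  0.0288 -0.9994] jaw [0.1323 0.9907]
-> [556.  -46.7 150. ] shift [ 17.  327.7  18.8]
-> [556.  -46.7  24. ] shift [  1.8  -3.9 125.9]
```

>>> step_arm(steps=[[2,46,1,0],[2,46,1,0],[2,46,1,0],[2,46,1,0],[2,46,1,0],[2,46,1,0],[2,46,1,0]])

```text
time: 16.8
tool_pos: [0.5536, -0.0458, 0.1515]
tool_rot: [0.002, 0.072, 0.997, 0.017]
contact_force: [1.2, -0.1, -1.0]
gripper_width: 0.595
```

```bash
python3 settle.py; python3 go.py 556 -46.7 120 556 -46.7 24
```

```text
F [-0.2 -0.4 -0.5]
t 16.95 p [553.7 -45.2 151.4] w 0.587 zaxis [ 0.0052  0.0332 -0.9994] jaw [0.1392 0.9897]
-> [556.  -46.7 120. ] shift [-2.5 -2.3 31.4]
-> [556.  -46.7  24. ] shift [ 0.1 -3.2 95.9]
```

>>> step_arm(steps=[[-2,-2,45,0],[0,-1.5,45,0]])

```text
time: 17.15
tool_pos: [0.5616, -0.0482, 0.0663]
tool_rot: [0.009, 0.069, 0.997, 0.015]
contact_force: [-0.1, -0.2, -1.8]
gripper_width: 0.59
```

```bash
python3 settle.py; python3 go.py 555.7 -46 26
```

```text
F [ 1.1 -0.7 -0.7]
t 17.3 p [558.1 -47.7  63.6] w 0.589 zaxis [ 0.01    0.031  -0.9995] jaw [0.1393 0.9897]
-> [555.7 -46.   26. ] shift [ 2.8  0.1 37.6]
```

>>> step_arm(steps=[[2.8,0,37,0]])

```text
time: 17.4
tool_pos: [0.5623, -0.0487, 0.0337]
tool_rot: [0.011, 0.07, 0.997, 0.015]
contact_force: [0.8, -0.9, 0.0]
gripper_width: 0.589
```

```bash
python3 settle.py; python3 go.py 555.7 -46 23; python3 - <<'E'
from h import *
im,d=grab_frame("scene"); cv2.imwrite("pics/s3.png",cv2.resize(im[150:300,150:400,::-1],(750,450)))
E
```

```text
F [ 0.7  0.7 -0.5]
t 17.55 p [554.4 -46.6  26.1] w 0.589 zaxis [ 0.0066  0.0318 -0.9995] jaw [0.1403 0.9896]
-> [555.7 -46.   23. ] shift [-1.2  0.6  3.1]
```

View pics/s3.png

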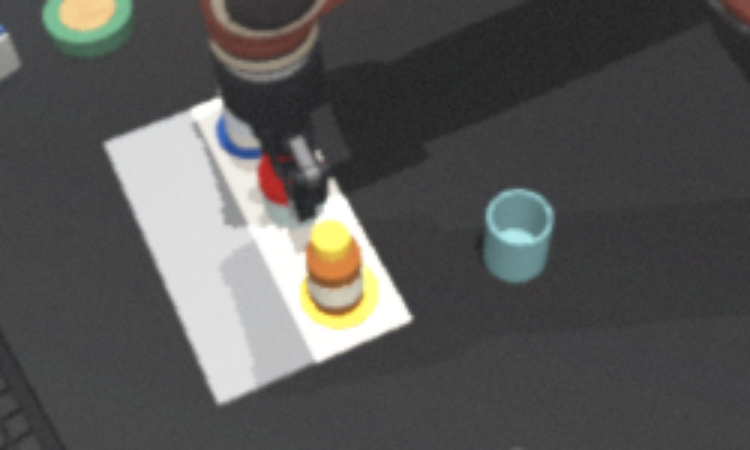

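The amber bottle stands on the yellow disc, and the jar is just above the white lane between the bottles. Next I'll lower it to contact.

>>> step_arm(steps=[[-1.2,0.6,2.5,0]])

```text
time: 17.7
tool_pos: [0.5596, -0.0472, 0.0285]
tool_rot: [0.007, 0.071, 0.997, 0.015]
contact_force: [-0.2, 0.2, -0.2]
gripper_width: 0.588
```

```bash
python3 settle.py; python3 go.py 555.7 -46 22
```

```text
F [-0.6 -0.4 -0.8]
t 17.85 p [559.2 -46.8  27.6] w 0.59 zaxis [ 0.0142  0.03   -0.9994] jaw [0.1401 0.9896]
-> [555.7 -46.   22. ] shift [3.6 0.1 5.6]
```

>>> step_arm(steps=[[0,0,1.5,0]])

```text
time: 17.95
tool_pos: [0.56, -0.0469, 0.0274]
tool_rot: [0.007, 0.07, 0.997, 0.015]
contact_force: [-0.3, -0.2, -1.1]
gripper_width: 0.59
```

```bash
python3 settle.py; python3 go.py 555.7 -46 22
```

```text
F [-0.1  0.2 -1.1]
t 18.1 p [559.5 -46.8  26.7] w 0.592 zaxis [ 0.015   0.0298 -0.9994] jaw [0.14   0.9897]
-> [555.7 -46.   22. ] shift [4.  0.1 4.6]
```

>>> step_arm(steps=[[4,0,4,0]])

```text
time: 18.2
tool_pos: [0.5564, -0.0463, 0.0233]
tool_rot: [0.007, 0.07, 0.997, 0.015]
contact_force: [-0.7, 0.5, -0.9]
gripper_width: 0.589
```

```bash
python3 settle.py; python3 go.py 555.7 -46 22
```

```text
F [ 0.3  0.2 -1.6]
t 18.35 p [555.2 -46.   22.3] w 0.592 zaxis [ 0.0143  0.03   -0.9994] jaw [0.1399 0.9897]
-> [555.7 -46.   22. ] shift [-0.5  0.   0.3]
```

>>> step_arm(steps=[[0,0,1,0]])

```text
time: 18.45
tool_pos: [0.5552, -0.0459, 0.0221]
tool_rot: [0.006, 0.07, 0.997, 0.015]
contact_force: [-4.8, 1.9, 11.3]
gripper_width: 0.592
```

```bash
python3 settle.py; python3 go.py 555.7 -46 22
```

```text
F [-2.7  1.1  5.3]
t 18.6 p [555.3 -46.   22.1] w 0.587 zaxis [ 0.014   0.0299 -0.9995] jaw [0.1398 0.9897]
-> [555.7 -46.   22. ] shift [-0.4  0.   0.1]
```

>>> step_arm(steps=[[0,0,0,0]], claw=82)

```text
time: 18.7
tool_pos: [0.5555, -0.046, 0.0224]
tool_rot: [0.006, 0.07, 0.997, 0.015]
contact_force: [-0.1, -0.5, 0.7]
gripper_width: 0.737
```

```bash
python3 settle.py; python3 go.py 555.7 -46 22
```

```text
F [ 0.1 -0.  -0.7]
t 18.85 p [555.4 -46.   22.2] w 0.822 zaxis [ 0.0142  0.0299 -0.9995] jaw [0.1399 0.9897]
-> [555.7 -46.   22. ] shift [-0.3  0.1  0.2]
```

>>> step_arm(steps=[[0,0.5,-45,0],[0,1,-45,0],[0,1,-45,0],[0,0,-45,0]])

```text
time: 19.25
tool_pos: [0.5471, -0.0475, 0.1963]
tool_rot: [-0.005, 0.07, 0.997, 0.017]
contact_force: [1.4, -0.4, 0.3]
gripper_width: 0.818
```

```bash
python3 settle.py; python3 go.py 540.5 362 150 540.5 362 2; python3 - <<'E'
from loc2 import *
loc({"jar":(.5545,-.0465,.053,.026),"bb":(.5405,-.1356,.094,.014),"yb":(.566,.0424,.094,.014),"pot":A["pot"]})
E
```

```text
F [ 0.2 -0.  -0.9]
t 19.4 p [550.1 -48.4 199.9] w 0.819 zaxis [ 0.0022  0.0327 -0.9995] jaw [0.1405 0.9895]
-> [540.5 362.  150. ] shift [ 67.  403.1  63.3]
-> [540.5 362.    2. ] shift [ -0.4  -4.8 147.9]
jar  [554.7 -46.3 554.3 -46.9  26.6 554.8 -45.6]  [551.8 -46.  552.9 -45.3  26.9 550.8 -46.8]
bb  [ 542.2 -135.2  543.4 -135.    14.8  542.8 -134.2]  [ 539.7 -134.8  540.4 -134.4   14.3  539.3 -135.5]
yb  [569.3  42.1 569.   42.3  14.7 569.5  42.8]  [566.9  42.4 567.4  43.6  15.2 565.8  41.5]
pot  [541.4 361.6 540.8 361.8  20.  541.6 361.9]  [539.5 362.3 538.8 363.   21.1 538.6 360.7]
```

```bash
python3 - <<'E'
from h import *
z=np.load("pics/scene0.npz"); W=cloud("scene",z["d"]); print(W[[305,325,345,364],323].round(3))
E
```

```text
[[0.539 0.237 0.014]
 [0.565 0.271 0.013]
 [0.59  0.303 0.012]
 [0.613 0.332 0.013]]
```

>>> step_arm(steps=[[7,45,3,0],[7,45,3,0],[7,45,3,0],[7,45,3,0],[7,45,3,0],[7,45,3,0],[7,45,3,0],[7,45,3,0]], claw=90)

```text
time: 20.3
tool_pos: [0.534, 0.3231, 0.1605]
tool_rot: [-0.02, 0.077, 0.997, 0.013]
contact_force: [0.5, 0.5, 0.4]
gripper_width: 0.898
```

```bash
python3 settle.py; python3 go.py 540.5 362 150 540.5 362 2
```

```text
F [-0.  -0.  -0.4]
t 20.45 p [533.5 323.5 160. ] w 0.896 zaxis [-0.0388  0.0277 -0.9989] jaw [0.1495 0.9885]
-> [540.5 362.  150. ] shift [-1.6 38.9 10.8]
-> [540.5 362.    2. ] shift [ -6.3  -3.2 147.8]
```

>>> step_arm(steps=[[0,35,10,-0.6],[-2,0,40,0]])

```text
time: 20.65
tool_pos: [0.5419, 0.3601, 0.1135]
tool_rot: [-0.017, 0.07, 0.997, 0.014]
contact_force: [0.8, -1.0, 0.8]
gripper_width: 0.901
```

```bash
python3 - <<'E'
from wr import *
grab_frame("side"); grab_frame("side")
s=state(); im,d=grab_frame("wrist"); W=wcloud(d,s)
cv2.imwrite("pics/w4.png",im[:,:,::-1])
print(meas(W,im,.5405,.362,.026,.02,tol=.006))
E
python3 go.py 540.5 362 60 540.5 362 2
```

```text
(2322, array([540.5, 362.3]), array([541.2, 362.1]), 20.0, array([540. , 362.2]))
t 20.8 p [536.2 354.5 105.1] w 0.899 zaxis [-0.0478  0.0209 -0.9986] jaw [0.1427 0.9897]
-> [540.5 362.   60. ] shift [-5.5  7.4 45. ]
-> [540.5 362.    2. ] shift [-2.9 -0.8 57.9]
```

View pics/w4.png

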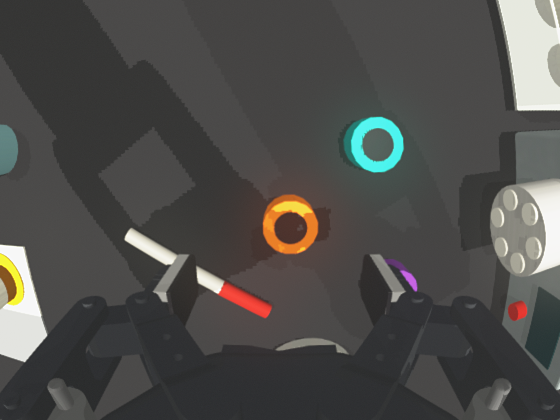

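The orange pot with its black dot sits at (290,227), clear of the teal one (375,145), the purple one (402,275) and the pen. I'll descend.

>>> step_arm(steps=[[-4.5,8,45,0]])

```text
time: 20.9
tool_pos: [0.5454, 0.364, 0.0686]
tool_rot: [-0.018, 0.072, 0.997, 0.012]
contact_force: [2.1, 0.7, 1.9]
gripper_width: 0.898
```

```bash
python3 settle.py; python3 go.py 539.4 362.6 40 539.4 362.6 3
```

```text
F [-0.8  0.4  0.6]
t 21.05 p [537.7 360.6  58. ] w 0.903 zaxis [-0.0539  0.0177 -0.9984] jaw [0.1438 0.9896]
-> [539.4 362.6  40. ] shift [-2.4  2.1 17.9]
-> [539.4 362.6   3. ] shift [-2.1 -0.4 36.9]
```

>>> step_arm(steps=[[-3,1.5,40,0]])

```text
time: 21.15
tool_pos: [0.5451, 0.3647, 0.0268]
tool_rot: [-0.021, 0.072, 0.997, 0.011]
contact_force: [1.2, 1.2, 1.0]
gripper_width: 0.9
```

```bash
python3 settle.py; python3 go.py 539.4 362.6 3
```

```text
F [ 0.7  0.2 -0.2]
t 21.3 p [537.9 361.2  17.7] w 0.901 zaxis [-0.0565  0.0164 -0.9983] jaw [0.1445 0.9895]
-> [539.4 362.6   3. ] shift [-2.1  1.5 14.6]
```

>>> step_arm(steps=[[-1.5,1,13.5,0]])

```text
time: 21.4
tool_pos: [0.5421, 0.3634, 0.0091]
tool_rot: [-0.025, 0.073, 0.997, 0.008]
contact_force: [0.3, 0.6, 1.1]
gripper_width: 0.896
```

```bash
python3 settle.py; python3 go.py 539.4 362.6 3
```

```text
F [ 0.2 -0.8 -0.4]
t 21.55 p [539.3 362.3   5.3] w 0.899 zaxis [-0.0555  0.0169 -0.9983] jaw [0.1447 0.9894]
-> [539.4 362.6   3. ] shift [-0.1  0.3  2.3]
```

>>> step_arm(steps=[[0,0.3,1.5,0]], claw=0)

```text
time: 21.65
tool_pos: [0.5401, 0.363, 0.0053]
tool_rot: [-0.027, 0.072, 0.997, 0.007]
contact_force: [0.1, 0.3, 0.5]
gripper_width: 0.75
```

```bash
python3 settle.py; python3 settle.py; python3 go.py 539.4 362.6 3
```

```text
F [ 0.1 -0.4  0.1]
F [-0.3  0.7  3.5]
t 21.95 p [540.2 363.1   5. ] w 0.45 zaxis [-0.0536  0.0179 -0.9984] jaw [0.1446 0.9894]
-> [539.4 362.6   3. ] shift [ 0.6 -0.6  2.1]
```

>>> step_arm(steps=[[0,0,-48,0],[0,0,-48,0],[0,0,-48,0]])

```text
time: 22.25
tool_pos: [0.5413, 0.3574, 0.1406]
tool_rot: [-0.037, 0.072, 0.997, 0.001]
contact_force: [0.3, 0.3, -0.2]
gripper_width: 0.446
```

```bash
python3 settle.py; python3 go.py 553.2 -45.8 160
```

```text
F [ 0.5 -0.4 -0.7]
t 22.4 p [545.5 359.4 146.4] w 0.443 zaxis [-0.062   0.0136 -0.998 ] jaw [0.1444 0.9895]
-> [553.2 -45.8 160. ] shift [ -65.  -399.8  -19.6]
```

>>> step_arm(steps=[[-8,-46,-3,0],[-8,-46,-3,0],[-8,-46,-3,0],[-8,-46,-2,0],[-8,-46,-2,0],[-8,-46,-2,0],[-8,-46,-2,0],[-8,-40,-2,0]])

```text
time: 23.2
tool_pos: [0.5504, -0.016, 0.1461]
tool_rot: [-0.041, 0.067, 0.997, 0.004]
contact_force: [0.6, 0.8, -0.6]
gripper_width: 0.448
```

```bash
python3 settle.py; python3 go.py 553.2 -45.8 110 553.2 -45.8 62
```

```text
F [-0.5  0.2 -0.7]
t 23.35 p [550.9 -15.8 146.2] w 0.445 zaxis [-0.0813  0.0132 -0.9966] jaw [0.1366 0.9906]
-> [553.2 -45.8 110. ] shift [ -9.4 -29.4  35.5]
-> [553.2 -45.8  62. ] shift [-3.9 -0.1 47.8]
```

>>> step_arm(steps=[[-6,-29,0,0.3],[-2,0,20,0],[-2,0,20,0]])

```text
time: 23.65
tool_pos: [0.5541, -0.0433, 0.1044]
tool_rot: [-0.04, 0.07, 0.997, 0.005]
contact_force: [-0.3, 0.1, -0.9]
gripper_width: 0.445
```

```bash
python3 settle.py; python3 go.py 553.2 -45.8 80 553.2 -45.8 62
```

```text
F [ 0.4  0.7 -0. ]
t 23.8 p [552.8 -42.8 103.4] w 0.448 zaxis [-0.0838  0.0151 -0.9964] jaw [0.1387 0.9903]
-> [553.2 -45.8  80. ] shift [-2.8 -3.  23.3]
-> [553.2 -45.8  62. ] shift [-1.5 -0.1 17.9]
```

>>> step_arm(steps=[[-2.5,-3,24,0]])

```text
time: 23.9
tool_pos: [0.5562, -0.0452, 0.0833]
tool_rot: [-0.038, 0.069, 0.997, 0.004]
contact_force: [0.8, -0.2, 0.2]
gripper_width: 0.446
```

```bash
python3 settle.py; python3 go.py 553 -45.8 62
```

```text
F [0.1 0.1 0.7]
t 24.05 p [551.7 -44.7  78.4] w 0.447 zaxis [-0.0869  0.016  -0.9961] jaw [0.1378 0.9904]
-> [553.  -45.8  62. ] shift [-2.9 -1.  16.2]
```

>>> step_arm(steps=[[-2.7,-1,14,0]])

```text
time: 24.15
tool_pos: [0.5555, -0.0458, 0.0672]
tool_rot: [-0.041, 0.069, 0.997, 0.005]
contact_force: [0.3, -0.3, 0.0]
gripper_width: 0.445
```

```bash
python3 settle.py; python3 go.py 553 -45.8 60; python3 - <<'E'
from h import *
im,d=grab_frame("side"); cv2.imwrite("pics/s5.png",cv2.resize(im[160:280,260:420,::-1],(720,540)))
E
```

```text
F [-0.1 -0.1 -0.6]
t 24.3 p [552.5 -45.5  63.7] w 0.447 zaxis [-0.0883  0.0163 -0.996 ] jaw [0.1376 0.9905]
-> [553.  -45.8  60. ] shift [-0.8 -0.2  3.6]
```

View pics/s5.png

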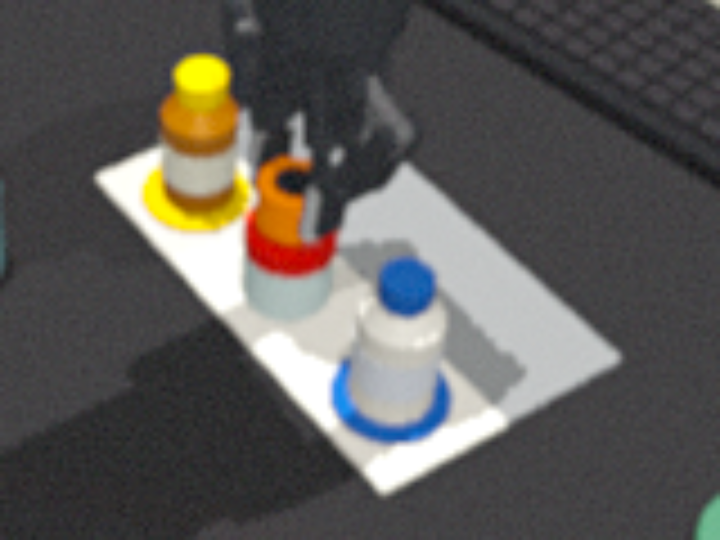

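The pot hovers over the red lid (pot top at (292,180), lid at (290,240)), and the two bottles stand on their discs. I'll lower it the last few mm.

>>> step_arm(steps=[[-0.8,0,3,0]])

```text
time: 24.45
tool_pos: [0.5543, -0.0459, 0.0621]
tool_rot: [-0.043, 0.069, 0.997, 0.005]
contact_force: [0.2, 0.3, -0.6]
gripper_width: 0.448
```

```bash
python3 settle.py; python3 go.py 553 -45.8 58
```

```text
F [ 0.3  0.2 -0.2]
t 24.6 p [553.6 -45.8  61.4] w 0.448 zaxis [-0.087   0.016  -0.9961] jaw [0.1378 0.9905]
-> [553.  -45.8  58. ] shift [ 0.3 -0.1  3.4]
```

>>> step_arm(steps=[[0,0,1.5,0]])

```text
time: 24.7
tool_pos: [0.5538, -0.0459, 0.0602]
tool_rot: [-0.044, 0.069, 0.997, 0.005]
contact_force: [1.1, -0.3, 0.6]
gripper_width: 0.445
```

```bash
python3 settle.py; python3 go.py 553 -45.8 58
```

```text
F [-0.5  0.1  0. ]
t 24.85 p [553.5 -45.8  59.9] w 0.446 zaxis [-0.087   0.016  -0.9961] jaw [0.1378 0.9905]
-> [553.  -45.8  58. ] shift [ 0.3 -0.1  1.9]
```

>>> step_arm(steps=[[0.3,0,1.3,0]])

```text
time: 24.95
tool_pos: [0.5533, -0.0458, 0.0588]
tool_rot: [-0.044, 0.069, 0.997, 0.005]
contact_force: [-0.8, 0.2, -1.3]
gripper_width: 0.447
```

```bash
python3 settle.py; python3 go.py 553 -45.8 58
```

```text
F [ 0.2  0.2 -0.3]
t 25.1 p [553.1 -45.8  58.6] w 0.445 zaxis [-0.0869  0.016  -0.9961] jaw [0.1379 0.9904]
-> [553.  -45.8  58. ] shift [ 0.1 -0.   0.7]
```

>>> step_arm(steps=[[0,0,0.7,0]])

```text
time: 25.2
tool_pos: [0.5534, -0.0458, 0.0584]
tool_rot: [-0.044, 0.069, 0.997, 0.005]
contact_force: [-0.4, 0.3, 4.0]
gripper_width: 0.442
```

```bash
python3 settle.py; python3 go.py 553 -45.8 58
```

```text
F [ 0.9 -0.5  3.6]
t 25.35 p [553.4 -45.8  58.5] w 0.444 zaxis [-0.0861  0.0159 -0.9962] jaw [0.1378 0.9905]
-> [553.  -45.8  58. ] shift [ 0.4 -0.1  0.5]
```

>>> step_arm(steps=[[0,0,0,0]], claw=75)

```text
time: 25.45
tool_pos: [0.5534, -0.0458, 0.0584]
tool_rot: [-0.044, 0.069, 0.997, 0.005]
contact_force: [-0.1, -0.5, -0.1]
gripper_width: 0.602
```

```bash
python3 settle.py; python3 go.py 553 -45.8 58
```

```text
F [-0.4 -0.2  0.4]
t 25.6 p [553.2 -45.7  58.2] w 0.751 zaxis [-0.0867  0.016  -0.9961] jaw [0.1378 0.9905]
-> [553.  -45.8  58. ] shift [ 0.2 -0.1  0.2]
```

>>> step_arm(steps=[[3,0,-40,0],[4,0,-48,0],[4,0,-40,0],[30,30,0,0]])

```text
time: 26.0
tool_pos: [0.5269, -0.0138, 0.1905]
tool_rot: [-0.047, 0.071, 0.996, 0.005]
contact_force: [0.2, 1.1, 0.3]
gripper_width: 0.748
```

```bash
python3 settle.py; python3 go.py 431 91.8 170 431 91.8 20; python3 - <<'E'
from loc2 import *
loc({"pot":(.5534,-.0462,.079,.02),"yb":(.568,.0424,.094,.014),"beaker":A["beaker"]})
E
```

```text
F [ 1.1 -0.4  0.2]
t 26.15 p [521.7 -10.4 184.3] w 0.752 zaxis [-0.1045  0.0197 -0.9943] jaw [0.1362 0.9907]
-> [431.   91.8 170. ] shift [101.7  88.8  25.7]
-> [431.   91.8  20. ] shift [-15.9  -0.8 149.1]
pot  [555.4 -45.9 555.2 -46.1  20.  555.4 -44.8]  [552.8 -45.6 554.3 -45.4  21.5 551.8 -46.7]
yb  [569.   42.4 570.1  41.9  15.1 569.6  43. ]  [566.6  43.4 567.   43.1  14.5 566.1  41.9]
beaker  [432.4  91.2 432.7  90.7  26.1 432.5  91.9]  [430.2  91.7 430.1  91.3  25.8 430.7  91.9]
```

>>> step_arm(steps=[[30,25,0,0],[35,30,0,0],[35,30,0,0]], claw=95)

```text
time: 26.55
tool_pos: [0.4354, 0.0843, 0.1907]
tool_rot: [-0.057, 0.074, 0.996, 0.006]
contact_force: [0.1, 0.1, -0.4]
gripper_width: 0.948
```

```bash
python3 settle.py; python3 go.py 429.5 92 100 429.5 92 20
```

```text
F [ 0.9 -0.4  0.2]
t 26.7 p [435.3  85.  191. ] w 0.953 zaxis [-0.1113  0.0191 -0.9936] jaw [0.1424 0.9898]
-> [429.5  92.  100. ] shift [-3.6  5.9 91.2]
-> [429.5  92.   20. ] shift [-9.  -0.2 79.5]
```

>>> step_arm(steps=[[-1,4,40,0],[-3,2,40,0],[-3,0,30,0],[-2,0,10,0],[-2,0,5,0]])

```text
time: 27.2
tool_pos: [0.4389, 0.0873, 0.0623]
tool_rot: [-0.054, 0.074, 0.996, 0.005]
contact_force: [0.1, 0.3, 1.4]
gripper_width: 0.948
```

```bash
python3 settle.py; python3 go.py 429.5 92 20; python3 - <<'E'
from wr import *
s=state(); im,d=grab_frame("wrist"); W=wcloud(d,s); print(meas(W,im,.431,.0917,.058,.025,tol=.005))
cv2.imwrite("pics/w6.png",im[:,:,::-1])
E
```

```text
F [0.3 0.6 0.4]
t 27.35 p [439.8  87.8  64.2] w 0.947 zaxis [-0.1036  0.0173 -0.9945] jaw [0.147  0.9891]
-> [429.5  92.   20. ] shift [ 6.1  2.6 45. ]
(2000, array([431.7,  91.7]), array([431.9,  91.6]), 25.0, array([432.2,  91.7]))
```

View pics/w6.png

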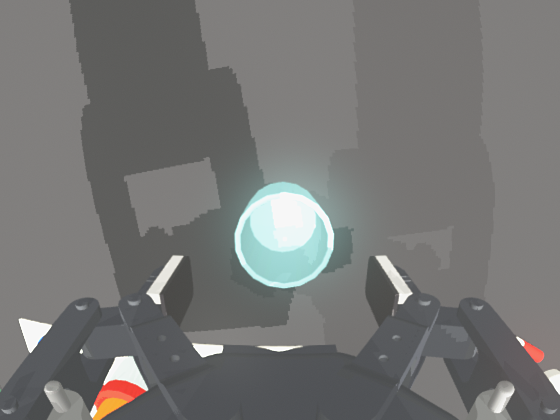

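The beaker rim is at (284,240), centred between the fingers. I'll descend and grip.

>>> step_arm(steps=[[5.5,2.4,25,-0.4],[1,0,20,0]])

```text
time: 27.6
tool_pos: [0.4361, 0.092, 0.0264]
tool_rot: [-0.044, 0.07, 0.997, 0.006]
contact_force: [0.4, 0.2, -0.5]
gripper_width: 0.949
```

```bash
python3 settle.py; python3 go.py 429.3 92.1 18
```

```text
F [-0.1  0.4  0.1]
t 27.75 p [435.3  91.9  26.1] w 0.948 zaxis [-0.0906  0.0176 -0.9957] jaw [0.1402 0.9901]
-> [429.3  92.1  18. ] shift [ 5.2 -0.7  8.6]
```

>>> step_arm(steps=[[5,-0.5,8,0]])

```text
time: 27.85
tool_pos: [0.4324, 0.0922, 0.0211]
tool_rot: [-0.043, 0.07, 0.997, 0.006]
contact_force: [-0.2, 0.1, 0.4]
gripper_width: 0.951
```

```bash
python3 settle.py; python3 go.py 429.5 92.1 18
```

```text
F [ 0.6 -0.3 -0.3]
t 28.0 p [429.6  92.2  19. ] w 0.95 zaxis [-0.0901  0.0176 -0.9958] jaw [0.1401 0.9901]
-> [429.5  92.1  18. ] shift [ 0.  -0.2  1. ]
```

>>> step_arm(steps=[[0,0,0.5,0]], claw=0)

```text
time: 28.1
tool_pos: [0.4301, 0.0923, 0.0191]
tool_rot: [-0.045, 0.07, 0.997, 0.006]
contact_force: [0.4, -0.3, 1.4]
gripper_width: 0.808
```

```bash
python3 settle.py; python3 settle.py; python3 go.py 429.5 92.1 18
```

```text
F [ 1.8 -0.2  2.9]
F [-0.5  1.1  3.9]
t 28.4 p [430.5  92.3  19.3] w 0.566 zaxis [-0.0884  0.0176 -0.9959] jaw [0.1401 0.9901]
-> [429.5  92.1  18. ] shift [ 0.9 -0.3  1.4]
```

>>> step_arm(steps=[[0,0,-48,0],[0,0,-48,0],[0,0,-40,0]])

```text
time: 28.7
tool_pos: [0.4362, 0.0896, 0.1499]
tool_rot: [-0.055, 0.07, 0.996, 0.005]
contact_force: [1.2, 1.0, -0.5]
gripper_width: 0.561
```

```bash
python3 settle.py; python3 go.py 631.4 -57 150
```

```text
F [-0.2 -0.2 -2. ]
t 28.85 p [439.   89.7 151.9] w 0.562 zaxis [-0.1003  0.0172 -0.9948] jaw [0.1402 0.9901]
-> [631.4 -57.  150. ] shift [-210.2 -118.2  -19.9]
```

>>> step_arm(steps=[[-40,-22,-4,0],[-40,-22,-4,0],[-40,-22,-4,0],[-40,-22,-4,0],[-40,-22,-4,0]])

```text
time: 29.35
tool_pos: [0.6186, -0.0471, 0.1377]
tool_rot: [-0.06, 0.067, 0.996, 0.006]
contact_force: [0.0, 0.8, 0.8]
gripper_width: 0.561
```

```bash
python3 settle.py; python3 go.py 631.4 -57 110 631.4 -57 30
```

```text
F [-1.1  0.1 -0.9]
t 29.5 p [618.3 -47.6 136.5] w 0.566 zaxis [-0.12    0.0212 -0.9925] jaw [0.1358 0.9907]
-> [631.4 -57.  110. ] shift [-17.4  -7.7  24.5]
-> [631.4 -57.   30. ] shift [-9.7 -0.4 79.4]
```

>>> step_arm(steps=[[-14,-8,0,0.3],[-4,0,30,0],[-4,0,30,0]])

```text
time: 29.8
tool_pos: [0.6314, -0.056, 0.0733]
tool_rot: [-0.06, 0.07, 0.996, 0.007]
contact_force: [-0.9, -0.5, -0.7]
gripper_width: 0.56
```

```bash
python3 settle.py; python3 go.py 632 -57 40 632 -57 24
```

```text
F [ 0.3  0.2 -0.8]
t 29.95 p [629.3 -55.5  71.7] w 0.564 zaxis [-0.1243  0.0227 -0.992 ] jaw [0.1399 0.9902]
-> [632. -57.  40.] shift [-6.9 -1.2 31.1]
-> [632. -57.  24.] shift [-2.  -0.1 15.9]
```

>>> step_arm(steps=[[-6,-1.2,30,0]])

```text
time: 30.05
tool_pos: [0.6354, -0.0571, 0.0472]
tool_rot: [-0.057, 0.069, 0.996, 0.006]
contact_force: [1.0, -0.9, 0.8]
gripper_width: 0.566
```

```bash
python3 settle.py; python3 go.py 632 -57 30 632 -57 24
```

```text
F [-0.4  0.7  0.1]
t 30.2 p [629.5 -56.1  40.3] w 0.562 zaxis [-0.1281  0.0236 -0.9915] jaw [0.1395 0.9902]
-> [632. -57.  30.] shift [-3.9 -0.6  9.9]
-> [632. -57.  24.] shift [-0.8 -0.   5.9]
```

>>> step_arm(steps=[[-4.5,-0.6,12,0]])

```text
time: 30.3
tool_pos: [0.6347, -0.0572, 0.0315]
tool_rot: [-0.062, 0.069, 0.996, 0.007]
contact_force: [0.3, -0.4, 0.0]
gripper_width: 0.565
```

```bash
python3 settle.py; python3 go.py 632 -57 23
```

```text
F [ 0.1 -1.1 -0.3]
t 30.45 p [632.4 -57.   28.2] w 0.562 zaxis [-0.1282  0.0235 -0.9915] jaw [0.1394 0.9902]
-> [632. -57.  23.] shift [-0.3 -0.1  5.2]
```

>>> step_arm(steps=[[0,0,1.5,0]])

```text
time: 30.55
tool_pos: [0.6329, -0.057, 0.0278]
tool_rot: [-0.064, 0.07, 0.995, 0.007]
contact_force: [-0.3, 0.1, -0.7]
gripper_width: 0.565
```

```bash
python3 settle.py; python3 go.py 632 -57 23
```

```text
F [ 1.  -0.4 -0.3]
t 30.7 p [632.5 -57.   27.3] w 0.566 zaxis [-0.1273  0.0234 -0.9916] jaw [0.1395 0.9902]
-> [632. -57.  23.] shift [-0.  -0.1  4.3]
```

>>> step_arm(steps=[[0,0,3,0]])

```text
time: 30.8
tool_pos: [0.6328, -0.0571, 0.0251]
tool_rot: [-0.064, 0.07, 0.996, 0.007]
contact_force: [0.2, 0.6, -0.2]
gripper_width: 0.564
```

```bash
python3 settle.py; python3 go.py 632 -57 23
```

```text
F [ 0.5 -0.8 -0.4]
t 30.95 p [632.  -56.9  24.1] w 0.564 zaxis [-0.1277  0.0235 -0.9915] jaw [0.1394 0.9902]
-> [632. -57.  23.] shift [-0.2 -0.1  1.1]
```

>>> step_arm(steps=[[0,0,1,0]])

```text
time: 31.05
tool_pos: [0.632, -0.0569, 0.0233]
tool_rot: [-0.064, 0.07, 0.995, 0.007]
contact_force: [0.1, -0.3, -0.4]
gripper_width: 0.563
```

```bash
python3 settle.py; python3 go.py 632 -57 23
```

```text
F [ 1.1  0.4 -0.6]
t 31.2 p [632.  -56.9  23.3] w 0.565 zaxis [-0.1274  0.0234 -0.9916] jaw [0.1394 0.9902]
-> [632. -57.  23.] shift [-0.1 -0.1  0.3]
```

>>> step_arm(steps=[[0,0,1,0]])

```text
time: 31.3
tool_pos: [0.632, -0.0569, 0.0231]
tool_rot: [-0.065, 0.07, 0.995, 0.007]
contact_force: [-3.5, 1.0, 6.9]
gripper_width: 0.567
```

```bash
python3 settle.py; python3 go.py 632 -57 23
```

```text
F [-2.   0.7  4.8]
t 31.45 p [632.  -56.9  23.1] w 0.565 zaxis [-0.1275  0.0234 -0.9916] jaw [0.1394 0.9902]
-> [632. -57.  23.] shift [-0.  -0.1  0.1]
```

>>> step_arm(steps=[[0,0,0.7,0]])

```text
time: 31.55
tool_pos: [0.632, -0.0569, 0.0231]
tool_rot: [-0.065, 0.07, 0.995, 0.007]
contact_force: [-2.9, -0.0, 5.3]
gripper_width: 0.563
```

```bash
python3 settle.py; python3 go.py 632 -57 23
```

```text
t 31.6 p [632.  -56.9  23.2] w 0.566 zaxis [-0.1275  0.0233 -0.9916] jaw [0.1393 0.9902]
-> [632. -57.  23.] shift [ 0.  -0.1  0.2]Traceback (most recent call last):
  File "settle.py", line 3, in <module>
    for i in range(3): grab_frame("side")
                       ~~~~~~~~~~^^^^^^^^
ValueError: 200 camera calls are used up
```

The camera budget is used up, so I'll release and retreat on state readings alone.

>>> step_arm(steps=[[0,0,0,0],[0,0,0,0],[0,0,0,0],[0,0,0,0]], claw=90)

```text
time: 32.0
tool_pos: [0.6318, -0.0569, 0.0216]
tool_rot: [-0.064, 0.07, 0.995, 0.007]
contact_force: [0.1, 0.8, -0.2]
gripper_width: 0.901
```

>>> step_arm(steps=[[2,0,-25,0],[3,0,-40,0],[4,0,-45,0],[4,0,-45,0],[0,0,-30,0],[0,0,0,0],[0,0,0,0]])

```text
time: 32.7
tool_pos: [0.6408, -0.0592, 0.2086]
tool_rot: [-0.068, 0.07, 0.995, 0.008]
contact_force: [0.5, 0.2, -1.4]
gripper_width: 0.9
```

```bash
python3 go.py 632 -57 23; python3 - <<'E'
from plant import boxes_of, state
print(state()["contact_force"].round(1))
for c in ("scene","side"):
    try: print(c,[(round(b["p"],2),b["box"]) for b in boxes_of(c,"beaker")[:2]])
    except Exception as e: print(e)
E
```

```text
t 32.7 p [640.8 -59.2 208.6] w 0.9 zaxis [-0.1346  0.025  -0.9906] jaw [0.1396 0.9902]
-> [632. -57.  23.] shift [-16.4  -0.2 185.1]
[ 0.5  0.2 -1.4]
scene [(0.79, [307.6, 213.5, 24.8, 30.6])]
side [(0.76, [341.7, 185.9, 16.1, 29.3]), (0.27, [314.5, 209.1, 19.9, 24.3])]
```

```bash
python3 -c "
from plant import job_done; print(job_done())"
```

```text
the job is handed in; nothing more can be done
None
```

I set the mat out in the order asked and handed the job in at about 33 s of robot time. The beaker's final position was not checked by camera, because the 200 camera calls ran out just before I let go of it.

| Item | Where it ended up (last camera check) |
|---|---|
| Blue-capped bottle | Within about 1 mm of the centre of the blue disc |
| Yellow-capped amber bottle | About 2 mm behind the centre of the yellow disc (+x); I did not correct this |
| Red-lidded jar | Within about 1 mm of the lane centre and of the midpoint between the bottles |
| Orange pot | About 1 mm off the centre of the jar's lid |
| Open beaker | By the arm's readings, within about 1 mm of the middle of the grey lane, directly behind the jar |
| Green-capped bottle | Not touched |

- **Beaker:** it was pressed onto the mat with about 5 N before release. The gripper held it leaning about 2°, so it should have settled flat when let go. After that the gripper opened to 90 % and the arm lifted clear with no unusual force.
- **Camera agreement:** the scene and side cameras disagreed by about 3 mm in x throughout. I used their averages, and the wrist camera agreed with those where I checked it.
- **Tool tilt:** the tool drifted up to about 8° from vertical over the job, because consecutive moves pass on their tracking lag. Pausing between moves slowed it, and I allowed for it in the placements.

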